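# Clear the brush, unlatch the film hold-down bar and hold it up

## Robot

A 7-joint arm with a two-finger parallel gripper is mounted at the origin on the work surface. World frame = base frame: x ahead of the robot, y to its left, z up, the work surface at z = 0. Lengths are in m, angles in rad, forces in N, time in s.
With the tool pointing down it reaches from about 0.4 to 0.85 m from the base axis. Payload 10.4 kg.
Tool frame: the origin (TCP) lies on the centre line of the jaws, within the pads' length; the fingertips stand 17 mm ahead of it and the grasp point (between the pads) lies 2 mm behind it (manip.tcp_to_tips is the distance from the TCP to the fingertips, in m); z points along the fingers, x is the direction in which the jaws open and shut, and the axes are right-handed (so a half turn about z gives the same grasp; the last joint's range is limited). The gripper opens to 85 mm and grips with 20 to 120 N. Pads are 22 mm wide; open, the fingers measure 114 mm over their backs; the gripper's body (76 mm by 85 mm) begins 54 mm behind the grasp point. The pads swing forward as they close: fully open they stand 13 mm farther back than shut.
Start: joints at [1.103, 0.332, -0.065, 1.46, 0.022, 1.35, -0.088], TCP at [0.269, -0.564, 0.248] pointing down, gripper open.
Joint ranges: [-2.6, 2.6], [-0.5, 2.12], [-1.47, 1.34], [0.16, 2.42], [-1.27, 4.41], [0.06, 2.06], [-2.6, 2.6]. Speed limits (rad/s): [2.22, 2.22, 2.79, 2.79, 3.14, 3.14, 3.14].

## Interface

Orientations are given as a unit quaternion [x, y, z, w].
In Python, from workcell import manip gives the robot as it stands.
- The arm moves only by the shell command python3 -m pendant 'ROWS' [FORCE]. ROWS is JSON, a list of rows, each a list of 3 entries, a list of its own where there are three numbers: the shift along the world's x, y, z in cm, then the turn, a rotation vector about the world's x, y, z in degrees, then the closure in counts, from 0 (fully open) to 255 (shut). A call has 1 to 12 rows; each row shifts and turns the pose as measured when the row begins; what a row does not reach is not made up. A row lasts 1/8 s, in which the tool goes at most 62.5 mm and 10.7 degrees, less where a joint would pass 70% of its speed; a pose out of reach is approached as far as the arm can. A call is refused whole if a number of a shift passes 6.25 or a number of a turn 10.7, either way. A call with a gripper value outside its range is refused whole. The fingers move at their own pace and stop on an object; FORCE is the grip in N (left out, the last holds). Time passes only in rows, so rows that do not move let the fingers close. It gives the time, the measured TCP pose, the force and the opening at its end, in the units of the state.
- manip.get_obs(): the state, without advancing time (a new reading comes with each control period).
- manip.camera(name): name is "side" or "top"; returns a dict with "pixels" (420x560x3 uint8, red, green, blue), "range_z" (420x560 float32, m along the optical axis (not along the pixel's ray), 0 where there is no reading), "K" (3x3 intrinsics, pixels), "origin" and "rotation" of the camera in the world. Camera axes: x right, y down, z forward; pixel columns grow to the right and rows downward; lengths in m; the calibration is good to about 2 mm. A picture is of the moment at which its call begins.
- manip.hand_in(): hands the job in, once; it reports no verdict.
The state is a dict: "clock": time; "joint_pos": joint angles; "joint_velocities": joint speeds; "tau": joint torques, N m; "position": TCP position; "ee_rot": TCP orientation; "ft_force": force on the tool from outside, world axes, zero at the start; "torque": the same for the moment, N m; "grip_width": opening from 0.0 (shut) to 1.0 (fully open).
Only numpy, scipy, OpenCV 4.12 (cv2) and the standard library are available. Lean on these libraries where they do the work, as an engineer would, in place of code of your own. Each camera call takes 0.05 s, during which the arm holds its last target.

## Task

Somebody left the wide brush lying on the light table's hold-down bar: lay it flat and balanced on its narrow wooden brush rest without dropping it, and let go of it. Then pull the bar's spring latch sideways by its steel tab, lift the bar off its ball-headed stud until the latch end is at least 8 cm higher than before, and finish while holding it up there, so that the film beneath can be changed. Leave the brush on its rest and everything else on the table where it is.

Things in the scene. Friction and masses are not known exactly. Their poses are not given: they have to be found in the camera images.
- brush: Wide flat brush, 170 mm long, lying flat along its own x: pale wooden handle 80 x 36 x 24 mm at -x, steel ferrule 36 x 48 x 24 mm (long x wide x thick) in the middle, dark bristle block 54 x 48 x 22 mm at +x. About 0.2 kg. Origin: middle of the underside under the ferrule, which is also the balance point; z up through its thickness. At the start it lies roughly lengthwise on top of the hold-down bar, about 165 mm from the stud.
- rest: Wooden brush rest fixed to the table: a narrow level ledge 120 mm long (its x) by 34 mm wide (its y) and 12 mm thick, its top 70 mm above the table, on a thin stem (14 mm) and an 80 mm wide foot. Origin: centre of the underside; z up. It stands to the left or to the right of the hold-down bar; the tape dispenser has the other side.
- rest_top (a point): Centre of the top of the rest's narrow ledge, 70 mm above the table; x along the ledge, y across, z up.
- holddown: The film hold-down, fixed to the table. Origin: on the table under the axis of its ball-headed stud. x runs along the bar from the stud to the hinge, which is farther from the robot; z up. The stud has a 12 mm neck and a 28 mm ball head, with a flat shoulder under the head 34 mm above the table. Hinge cheeks, 68 mm high and 76 mm over all across, stand 300 mm from the stud. All of the bar and latch belongs to it.
- bar_hinge (a point): On the bar's hinge axis, 300 mm in x from the stud and 52 mm above the table; fixed. The hinge axis is the hold-down's y, level.
- bar (a joint): Angle of the hold-down bar about its hinge, rad: 0 down (level, its coupler over the ball), growing as the stud end rises, to 1.1. The aluminium bar is 40 mm wide, 14 mm thick, its top 60 mm above the table; at its stud end is a dark steel coupler, 52 x 52 mm, top at 66 mm. The bar weighs about 0.5 kg (3 to 5 N to lift at the tab), is not sprung and falls back when let go. It cannot rise while the latch is shut. 0.27 rad lifts the latch end 80 mm.
- bar_end (a point): Centre of the top of the coupler, 66 mm above the table when the bar is down, over the stud; turns with the bar (x along the bar towards the hinge, y the latch's pulling direction).
- latch (a joint): Travel of the spring latch, m: 0 shut, 0.016 fully pulled. It slides along the hold-down's +y (to the left as seen from the robot) against its spring, about 6 N at the start and 11 N fully pulled, and springs back when let go. Its keeper plate is clear of the ball's shoulder from 0.008 on; pull to 0.011 or more with the bar still down, before lifting. It rides on the bar, so the tab can be used to lift the bar.
- latch_tab (a point): Centre of the latch's upright steel finger tab on top of the coupler: 36 mm long (x, along the bar), 10 mm thick (y, the way it is pulled) and 44 mm high, from 71 to 115 mm above the table when the bar is down; this point is 93 mm up. Axes as bar_end; moves with latch and bar.
- dispenser: Bystander: heavy tape dispenser, 160 x 60 mm, 100 mm high, on the side of the bar where the rest is not; origin under its middle.
- tray: Bystander: white divided ceramic tray, 170 x 75 x 22 mm; origin under its middle.
- pen: Bystander: marker pen, 130 mm long, 10 mm thick, lying left of the hinge; origin under its middle.
- taperoll: Bystander: roll of tape, 64 mm across, 25 mm high, lying right of the hinge; origin under its middle.
- jar: Bystander: capped jar, 60 mm across, 65 mm high, on the right; origin under its middle.
- mug: Bystander: ceramic mug, 76 mm across, 85 mm high, on the right; origin under its middle.
There are look-alikes about, which are no part of the job. Of the things that look like the brush, the smaller one is meant. Leave any yellow look-alike of the rest alone.

How it is judged:
By the outcome, as a careful person would: the job done as asked, in the order asked, and still so for the second after the job is handed in, while the arm keeps its last pose, push and grip.
It also fails if it takes over 58 s, if anything falls off the work surface, if the arm or the gripper's body presses on something with over 40 N, if the wrist force passes 120 N, or if a joint passes its speed limit or range.

## Working session

There is one attempt and no reset: what is moved stays moved. The work goes in short steps, Python scripts to look and compute and a shell command to move; the robot and the scene stay as the last step left them, time stands still between calls to the robot, and variables do not carry over. Pictures are saved under pics/ and viewed, and the job is handed in when it is done.

```bash
mkdir -p pics; ls; python3 - <<'E'
from workcell import manip
import cv2,numpy as np
for n in("top","side"):
    c=manip.camera(n)
    cv2.imwrite(f"pics/{n}0.png",c["pixels"][:,:,::-1])
    np.savez(f"pics/{n}0.npz",**c)
    print(n,c["K"].tolist(),c["origin"],c["rotation"])
o=manip.get_obs()
print(o, manip.tcp_to_tips)
E
```

```text
pics
top [[459.46272593279934, 0.0, 293.3003563461688], [0.0, 459.46272593279934, 212.59015297927263], [0.0, 0.0, 1.0]] [0.35049662 0.0029476  1.55830055] [-0.69684786  0.71381541 -0.04316737  0.05483786]
side [[516.3168913750981, 0.0, 278.69523422278763], [0.0, 516.3168913750981, 212.7694174891778], [0.0, 0.0, 1.0]] [0.44818889 1.00683506 0.88515385] [-0.03117729  0.90090652 -0.43221539  0.02419255]
{'clock': 0.1, 'joint_pos': array([ 1.10341459,  0.33281478, -0.06471151,  1.4608424 ,  0.02159782,
        1.34987682, -0.08852164]), 'joint_velocities': array([ 5.45243075e-04, -4.42492566e-04,  9.68395129e-05, -2.21472524e-03,
        1.29292661e-03,  3.51002446e-04,  1.22335859e-03]), 'tau': array([ 7.94191546e-04, -6.26747990e+01,  4.88874048e-02, -3.92427671e+01,
        1.62300153e-02,  7.02697813e-03, -3.14937631e-05]), 'position': array([ 0.2687893 , -0.56391582,  0.24759881]), 'ee_rot': array([ 8.45655727e-01, -5.33728399e-01, -5.39469171e-04, -3.11614057e-04]), 'ft_force': array([-0.1420804 , -0.12386171, -0.49768087]), 'torque': array([0.01440596, 0.01710367, 0.00353473]), 'grip_width': 1.002024120397048} 0.017
```

View pics/top0.png

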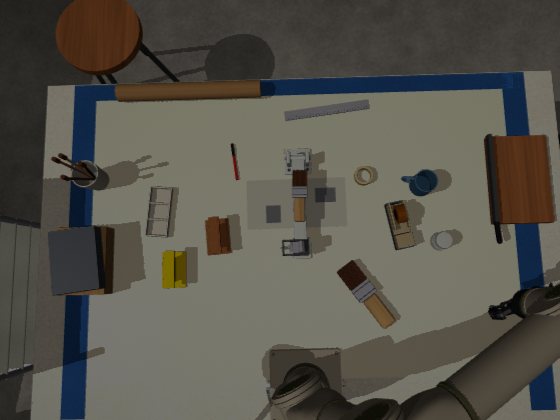

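View pics/side0.png

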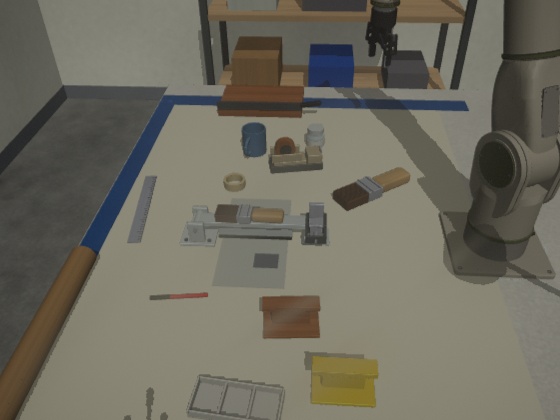

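The top picture shows the smaller brush on the bar at about (299,195). The larger look-alike lies at (366,293). The brown rest is at (218,236), with the yellow look-alike at (174,269). The coupler and tab are at (295,247), the hinge at (298,160), and the dispenser at (400,225). I'll measure next and check an enlarged crop.

```bash
cat > h.py <<'E'
import numpy as np,cv2
from scipy.spatial.transform import Rotation as R
def cloud(c):
    K=c["K"];d=c["range_z"];h,w=d.shape
    u,v=np.meshgrid(np.arange(w),np.arange(h))
    p=np.stack([(u-K[0,2])/K[0,0]*d,(v-K[1,2])/K[1,1]*d,d],-1)
    P=p@R.from_quat(c["rotation"]).as_matrix().T+c["origin"]
    P[d==0]=np.nan
    return P
def rect(P):
    (c,s,a)=cv2.minAreaRect(P[:,:2].astype(np.float32)*1000);return np.round(c,1),np.round(s,1),round(a,1)
E
python3 - <<'E'
from h import *
t=dict(np.load("pics/top0.npz"));s=dict(np.load("pics/side0.npz"))
for n,c in(("top",t),("side",s)):
    im=c["pixels"];P=cloud(c)
    hsv=cv2.cvtColor(im,cv2.COLOR_RGB2HSV)
    np.set_printoptions(precision=4,suppress=True)
    def rep(name,m):
        Q=P[m&np.isfinite(P[...,2])]
        if len(Q)<5: print(n,name,len(Q));return
        print(n,name,len(Q),"med",np.median(Q,0),"zr",np.percentile(Q[:,2],[5,50,95]),rect(Q))
    X,Y,Z=P[...,0],P[...,1],P[...,2]
    print(n,"table z",np.nanmedian(Z[(X>.3)&(X<.9)&(abs(Y)<.4)]))
    if n=="top": 
        for nm,(u0,u1,v0,v1) in dict(rest=(200,236,210,260),bar=(275,320,140,262),tab=(275,320,232,262)).items():
            m=np.zeros(Z.shape,bool);m[v0:v1,u0:u1]=1
            for lo,hi in((.03,.045),(.05,.063),(.063,.075),(.075,.09),(.09,.13)): rep(f"{nm} {lo}-{hi}",m&(Z>lo)&(Z<hi))
    else:
        for nm,(u0,u1,v0,v1) in dict(rest=(255,325,290,340),bar=(175,335,195,250),tab=(300,335,195,250)).items():
            m=np.zeros(Z.shape,bool);m[v0:v1,u0:u1]=1
            for lo,hi in((.03,.045),(.05,.063),(.063,.075),(.075,.09),(.09,.13)): rep(f"{nm} {lo}-{hi}",m&(Z>lo)&(Z<hi))
a=cv2.resize(t["pixels"][140:265,195:325],None,fx=4.6,fy=4.6,interpolation=cv2.INTER_CUBIC)
cv2.imwrite("pics/crop0.png",a[:,:,::-1])
a=cv2.resize(s["pixels"][190:345,175:345],None,fx=3.8,fy=3.8,interpolation=cv2.INTER_CUBIC)
cv2.imwrite("pics/crop1.png",a[:,:,::-1])
E
```

```text
top table z 0.0022657006418083103
top rest 0.03-0.045 0
top rest 0.05-0.063 11 med [0.5151 0.2708 0.06  ] zr [0.0566 0.06   0.062 ] (array([488.2, 278.3]), array([106.5,  28. ]), 8.6)
top rest 0.063-0.075 346 med [0.4913 0.2846 0.0706] zr [0.0651 0.0706 0.0744] (array([493.6, 284.6]), array([120.8,  34.9]), 4.3)
top rest 0.075-0.09 45 med [0.5011 0.2841 0.0762] zr [0.0751 0.0762 0.079 ] (array([491.6, 283.7]), array([109.2,  31.5]), 6.0)
top rest 0.09-0.13 0
top bar 0.03-0.045 14 med [0.7268 0.0101 0.0378] zr [0.0326 0.0378 0.0416] (array([591.2,  -5.6]), array([337.7,  71. ]), 5.6)
top bar 0.05-0.063 424 med [0.5214 0.0085 0.0595] zr [0.0528 0.0595 0.0627] (array([591. ,  15.3]), array([ 90.7, 344.4]), 85.7)
top bar 0.063-0.075 440 med [0.4716 0.0096 0.0676] zr [0.0633 0.0676 0.0737] (array([595.4,  16.8]), array([ 85. , 344.6]), 87.8)
top bar 0.075-0.09 638 med [0.6201 0.0047 0.0836] zr [0.0778 0.0836 0.0887] (array([565.3,   7.2]), array([ 46.1, 266.8]), 87.7)
top bar 0.09-0.13 63 med [0.4586 0.0028 0.1121] zr [0.0903 0.1121 0.1196] (array([534.4,  -1.1]), array([208.7,  31.4]), 1
[... 1686 characters left out ...]
.1067 0.1164] (array([446.9,   6.9]), array([14.7, 35. ]), 89.6)
side tab 0.03-0.045 56 med [0.4394 0.0648 0.042 ] zr [0.0377 0.042  0.0447] (array([445.8,  48.9]), array([40.5, 48.8]), 88.4)
side tab 0.05-0.063 292 med [0.4563 0.0396 0.0578] zr [0.0513 0.0578 0.0624] (array([452.2,  27. ]), array([65. , 94.2]), 2.7)
side tab 0.063-0.075 233 med [0.4458 0.0216 0.0691] zr [0.0641 0.0691 0.074 ] (array([449.6,  11.9]), array([59.8, 57.8]), 89.9)
side tab 0.075-0.09 80 med [0.4485 0.0093 0.0823] zr [0.0755 0.0823 0.0896] (array([445.7,  21.1]), array([34.9, 35.4]), 2.3)
side tab 0.09-0.13 151 med [0.4468 0.009  0.1067] zr [0.0918 0.1067 0.1164] (array([446.9,   6.9]), array([14.7, 35. ]), 89.6)
```

View pics/crop0.png

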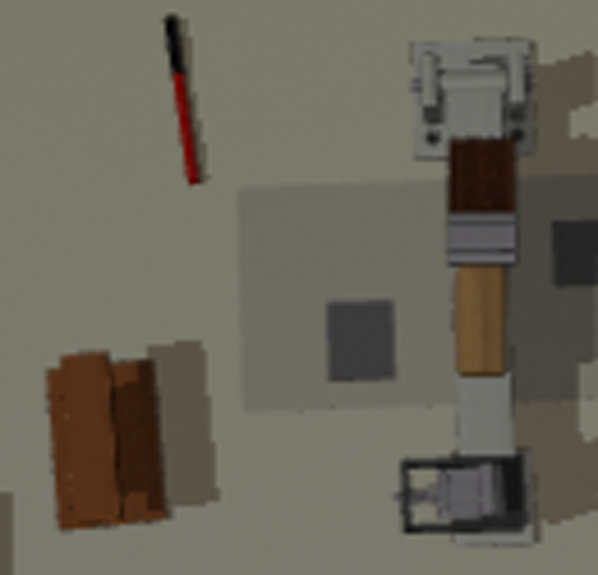

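View pics/crop1.png

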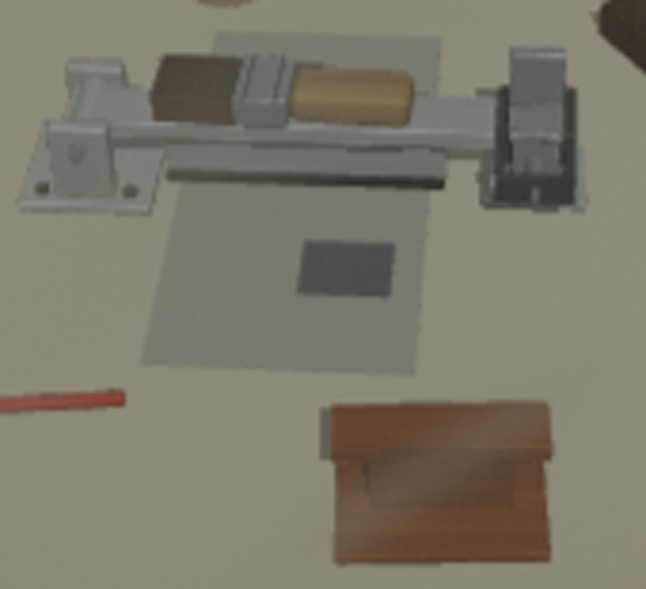

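The crops confirm the picks: the brush on the bar has its bristles towards the hinge and its handle towards the robot, and it is the smaller of the two. The rest is brown. I'll fit yaws next.

```bash
python3 - <<'E'
from h import *
np.set_printoptions(precision=4,suppress=True)
for n,(u0,u1,v0,v1),(a0,a1,b0,b1),(e0,e1,f0,f1) in (("top",(286,314,165,225),(276,320,226,262),(280,316,145,168)),("side",(205,295,195,230),(295,335,195,250),(180,215,200,245))):
    c=dict(np.load(f"pics/{n}0.npz"));P=cloud(c);Z=P[...,2];im=c["pixels"]
    def sub(u0,u1,v0,v1,lo,hi):
        m=np.zeros(Z.shape,bool);m[v0:v1,u0:u1]=1;m&=(Z>lo)&(Z<hi);return m
    m=sub(u0,u1,v0,v1,.073,.095);print(n,"brush",m.sum(),rect(P[m]))
    hsv=cv2.cvtColor(im,cv2.COLOR_RGB2HSV);S=hsv[...,1]
    f=m&(S<70);f=cv2.morphologyEx(f.astype(np.uint8),cv2.MORPH_OPEN,np.ones((3,3)))>0
    print("ferrule",f.sum(),rect(P[f]),np.median(Z[f]))
    h=m&(hsv[...,2]>110)&(S>90);print("handle",h.sum(),rect(P[h]) if h.sum()>5 else'')
    m=sub(a0,a1,b0,b1,.1,.13);print("tab",m.sum(),rect(P[m]),Z[m].max())
    m=sub(a0,a1,b0,b1,.063,.07);print("coupler",m.sum(),rect(P[m]))
    m=sub(e0,e1,f0,f1,.055,.08);print("hinge",m.sum(),rect(P[m]))
    m=sub(215,300,200,245,.05,.064) if n=="side" else sub(288,312,222,238,.05,.064); print("bar",m.sum(),rect(P[m]))
E
```

```text
top brush 649 (array([613.6,   5.1]), array([ 45.8, 170. ]), 88.5)
ferrule 158 (array([626.4,   4.2]), array([45.9, 36.7]), 86.4) 0.08579678387330658
handle 11 (array([584.1,  15.5]), array([ 0.1, 33.1]), 88.7)
tab 38 (array([447.4,   4.3]), array([ 9.5, 34.9]), 88.6) 0.12179740391399729
coupler 172 (array([469.2,  21.8]), array([84.7, 91.5]), 88.6)
hinge 271 (array([738.5,   7. ]), array([55.1, 84.2]), 0.7)
bar 160 (array([503.6,   4.7]), array([39.5, 49.9]), 88.7)
side brush 899 (array([614.3,   4.8]), array([ 54.1, 171.7]), 89.6)
ferrule 538 (array([652.1,   4.9]), array([53.1, 96.2]), 87.7) 0.08256373106973808
handle 86 (array([554.2,  20.8]), array([54.9, 25.2]), 22.7)
tab 107 (array([447. ,   6.9]), array([14.7, 34.8]), 89.6) 0.11847900328035843
coupler 132 (array([459.4,  11.7]), array([77.6, 60.1]), 2.2)
hinge 433 (array([733.3,  10.3]), array([66.1, 87.6]), 0.7)
bar 532 (array([592.6,  18. ]), array([212.9,  43. ]), 6.9)
```

```bash
python3 -m pendant '[[[3,4.7,0],[0,0,-9],0],[[3,4.7,0],[0,0,-9],0],[[3,4.7,0],[0,0,-9],0],[[3,4.7,0],[0,0,0],0],[[3,4.7,0],[0,0,0],0],[[3,4.7,0],[0,0,0],0],[[3,4.7,0],[0,0,0],0],[[3,4.7,0],[0,0,0],0],[[3,4.7,0],[0,0,0],0],[[3,4.7,0],[0,0,0],0],[[2,4,0],[0,0,0],0],[[0,0,0],[0,0,0],0]]' 40; cat >s.py <<'E'
from workcell import manip
from h import *
np.set_printoptions(precision=4,suppress=True)
o=manip.get_obs();r=R.from_quat(o["ee_rot"]).as_matrix()
print(o["clock"],o["position"],"x",r[:,0],"yaw",np.degrees(np.arctan2(r[1,0],r[0,0])),"z",r[:,2],"f",o["ft_force"],"w",o["grip_width"],"j",o["joint_pos"])
E
python3 s.py
```

```text
clock: 1.6
position: [0.5919, -0.0345, 0.2431]
ee_rot: [-0.691, 0.723, 0.004, -0.0]
ft_force: [0.3, 0.2, -0.0]
grip_width: 0.997
1.6 [ 0.5919 -0.0345  0.2431] x [-0.0443 -0.999  -0.0055] yaw -92.53946610989168 z [-0.006   0.0058 -1.    ] f [ 0.3194  0.1918 -0.0274] w 0.9974496225568272 j [ 0.3318  0.3002 -0.4264  1.5342  0.1196  1.3399 -1.7209]
```

```bash
python3 -m pendant '[[[3.4,3.9,-2],[-0.3,-0.3,1],0],[[0,0,-5],[0,0,0],0],[[0,0,-4],[0,0,0],0],[[0,0,0],[0,0,0],0]]'; python3 s.py
```

```text
clock: 2.1
position: [0.6259, 0.0017, 0.1298]
ee_rot: [-0.697, 0.718, -0.0, -0.001]
ft_force: [-0.0, -0.3, 0.6]
grip_width: 1.0
2.1 [0.6259 0.0017 0.1298] x [-0.0297 -0.9996  0.002 ] yaw -91.70254309131755 z [-0.0015 -0.002  -1.    ] f [-0.0459 -0.2742  0.6139] w 0.9995663560042802 j [ 0.2526  0.4579 -0.4257  1.578   0.2032  1.1513 -1.8182]
```

```bash
python3 -m pendant '[[[0,0.3,-3],[0.1,-0.1,0.3],0],[[0,0,-2.5],[0,0,0],0],[[0,0,-0.8],[0,0,0],0],[[0,0,0],[0,0,0],0]]'; python3 s.py; python3 - <<'E'
from h import *
from workcell import manip
s=manip.camera("side")
a=cv2.resize(s["pixels"][130:260,175:345],None,fx=4,fy=4,interpolation=cv2.INTER_CUBIC)
cv2.imwrite("pics/c2.png",a[:,:,::-1])
E
```

```text
clock: 2.6
position: [0.6291, 0.0011, 0.0728]
ee_rot: [-0.697, 0.717, -0.004, 0.002]
ft_force: [-0.2, -0.1, 0.6]
grip_width: 1.003
2.6 [0.6291 0.0011 0.0728] x [-0.0288 -0.9996  0.002 ] yaw -91.65000001337981 z [ 0.008  -0.0022 -1.    ] f [-0.1548 -0.0861  0.5932] w 1.0034480067110496 j [ 0.2427  0.5188 -0.412   1.6221  0.2357  1.0419 -1.8386]
```

View pics/c2.png

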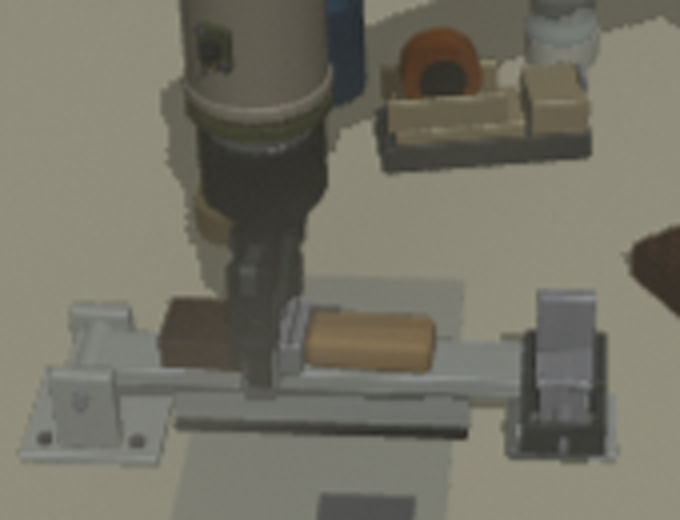

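The side crop shows the finger at about (262,330), a few mm towards the bristles from the ferrule centre (280,335). I'll shift -x and +y a little before closing.

```bash
python3 -m pendant '[[[-0.5,0.4,-0.4],[-0.1,0.4,0.2],0],[[0,0,0],[0,0,0],0]]'; python3 s.py
```

```text
clock: 2.9
position: [0.6251, 0.0054, 0.0713]
ee_rot: [-0.698, 0.716, -0.003, 0.0]
ft_force: [0.2, 0.0, -0.2]
grip_width: 1.0
2.9 [0.6251 0.0054 0.0713] x [-0.0253 -0.9997  0.004 ] yaw -91.45075410241672 z [ 0.0042 -0.0041 -1.    ] f [ 0.2396  0.0311 -0.2298] w 1.000260297343364 j [ 0.2372  0.5158 -0.4139  1.6307  0.2373  1.0408 -1.8449]
```

```bash
python3 -m pendant '[[[0,0,-0.2],[0.2,0.2,0],120],[[0,0,0],[0,0,0],200],[[0,0,0],[0,0,0],255],[[0,0,0],[0,0,0],255],[[0,0,0],[0,0,0],255],[[0,0,0],[0,0,0],255]]' 40; python3 s.py
```

```text
clock: 3.65
position: [0.6256, 0.0052, 0.0701]
ee_rot: [-0.698, 0.716, -0.001, 0.0]
ft_force: [-0.0, -0.5, 1.3]
grip_width: 0.556
3.65 [0.6256 0.0052 0.0701] x [-0.0254 -0.9997  0.0007] yaw -91.45321807192174 z [ 0.0017 -0.0007 -1.    ] f [-0.032  -0.4839  1.3001] w 0.5561217627321072 j [ 0.2391  0.5198 -0.4143  1.6277  0.2347  1.0419 -1.8414]
```

```bash
python3 -m pendant '[[[0,0,1.5],[0,0,0],255],[[0,0,3],[0,0,0],255],[[0,0,3],[0,0,0],255],[[0,0,2],[0,0,0],255],[[0,0,0],[0,0,0],255]]' 50; python3 s.py; python3 - <<'E'
from h import *
from workcell import manip
s=manip.camera("side")
a=cv2.resize(s["pixels"][80:260,175:345],None,fx=3.3,fy=3.3,interpolation=cv2.INTER_CUBIC)
cv2.imwrite("pics/c3.png",a[:,:,::-1])
E
```

```text
clock: 4.28
position: [0.6243, 0.0057, 0.1695]
ee_rot: [-0.698, 0.716, 0.0, -0.0]
ft_force: [-0.1, -0.5, -3.0]
grip_width: 0.555
4.275 [0.6243 0.0057 0.1695] x [-0.0246 -0.9997  0.0001] yaw -91.41242693393318 z [-0.0003 -0.0001 -1.    ] f [-0.1425 -0.527  -3.0435] w 0.5551234990131702 j [ 0.2562  0.4187 -0.4367  1.5438  0.1841  1.2203 -1.8062]
```

View pics/c3.png

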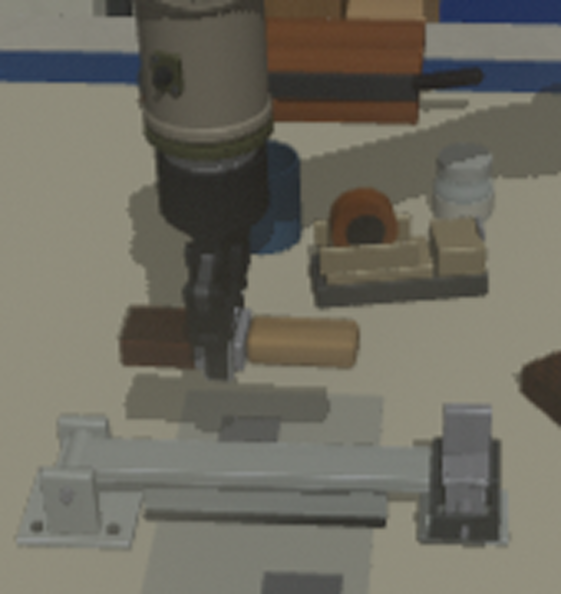

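```bash
python3 -m pendant '[[[-1,2,0],[0,0,1],255],[[-2,4.5,0],[0,0,1],255],[[-2,4.5,0],[0,0,1],255],[[-2,4.5,0],[0,0,1],255],[[-2,4.5,0],[0,0,1],255],[[-2,4.5,0],[0,0,0.7],255],[[-1,2.5,0],[0,0,0],255],[[0,0,0],[0,0,0],255]]'; python3 s.py
```

```text
clock: 5.32
position: [0.4879, 0.2883, 0.1599]
ee_rot: [0.738, -0.675, -0.005, 0.006]
ft_force: [0.8, -0.7, -1.8]
grip_width: 0.552
5.325 [0.4879 0.2883 0.1599] x [ 0.0881 -0.9961  0.0007] yaw -84.94838958550945 z [-0.0154 -0.002  -0.9999] f [ 0.764  -0.7305 -1.8178] w 0.5522874730617637 j [-0.1032  0.3439 -0.6083  1.6912  0.2007  1.1851 -2.2451]
```

```bash
python3 -m pendant '[[[0.5,-0.2,-3],[0,-0.9,-0.7],255],[[0,0,-2],[0,0,0],255],[[0,0,0],[0,0,0],255]]'; python3 s.py
```

```text
clock: 5.7
position: [0.491, 0.2855, 0.1068]
ee_rot: [0.734, -0.679, 0.001, 0.002]
ft_force: [0.0, -0.3, -3.1]
grip_width: 0.556
5.7 [0.491  0.2855 0.1068] x [ 0.0775 -0.997   0.0037] yaw -85.55759828491895 z [-0.0018 -0.0039 -1.    ] f [ 0.0354 -0.2779 -3.0699] w 0.5557548404020972 j [-0.1191  0.3959 -0.589   1.7474  0.2479  1.0767 -2.285 ]
```

```bash
python3 -m pendant '[[[0.2,0.05,-1.2],[0.2,-0.1,0],255],[[0,0,-0.6],[0,0,0],255],[[0,0,0],[0,0,0],255]]'; python3 s.py; python3 - <<'E'
from h import *
from workcell import manip
s=manip.camera("side")
a=cv2.resize(s["pixels"][190:345,215:385],None,fx=3.8,fy=3.8,interpolation=cv2.INTER_CUBIC)
cv2.imwrite("pics/c4.png",a[:,:,::-1])
E
```

```text
clock: 6.08
position: [0.4936, 0.2857, 0.0887]
ee_rot: [0.734, -0.679, 0.0, -0.0]
ft_force: [-0.1, -0.5, -1.6]
grip_width: 0.56
6.075 [0.4936 0.2857 0.0887] x [ 0.0766 -0.9971 -0.0001] yaw -85.6058046712685 z [ 0.0009  0.0001 -1.    ] f [-0.0556 -0.4569 -1.6135] w 0.5597500459818661 j [-0.1234  0.4199 -0.5816  1.7592  0.2632  1.04   -2.2936]
```

View pics/c4.png

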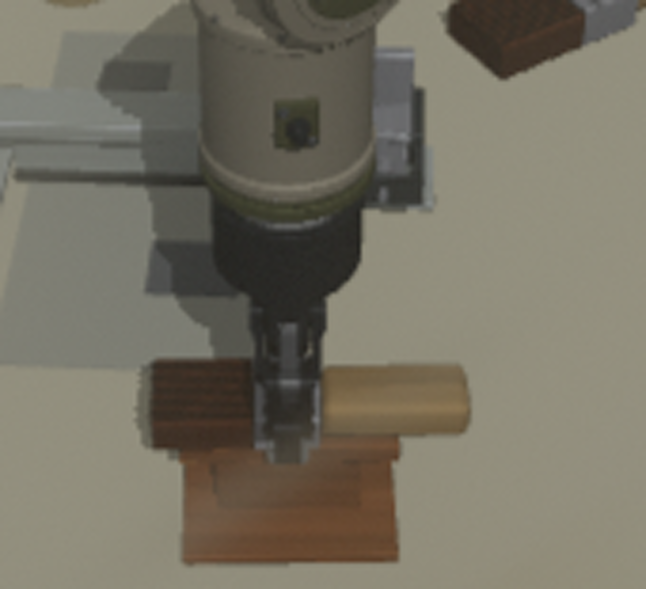

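The brush is over the brown rest with the ferrule at (288,405), roughly on the ledge centre. I'll lower it to contact.

```bash
python3 -m pendant '[[[0,0,-0.5],[0,0,0],255],[[0,0,-0.2],[0,0,0],255],[[0,0,0],[0,0,0],255]]'; python3 s.py
```

```text
clock: 6.5
position: [0.4941, 0.286, 0.0822]
ee_rot: [0.734, -0.679, 0.001, -0.001]
ft_force: [0.0, -0.3, -1.5]
grip_width: 0.557
6.5 [0.4941 0.286  0.0822] x [ 0.0766 -0.9971 -0.0006] yaw -85.60480645828078 z [ 0.0023  0.0008 -1.    ] f [ 0.0459 -0.3111 -1.4819] w 0.556988976718986 j [-0.1263  0.4282 -0.5788  1.7637  0.2696  1.027  -2.2982]
```

```bash
python3 -m pendant '[[[0,0,-0.2],[0,0.1,0],255],[[0,0,-0.1],[0,0,0],255]]'; python3 s.py
```

```text
clock: 6.75
position: [0.4943, 0.2862, 0.0801]
ee_rot: [0.734, -0.679, 0.0, -0.001]
ft_force: [-6.5, -4.6, 13.3]
grip_width: 0.552
6.75 [0.4943 0.2862 0.0801] x [ 0.0767 -0.9971 -0.0005] yaw -85.60298249366642 z [ 0.001   0.0006 -1.    ] f [-6.5229 -4.6465 13.3112] w 0.5516983790390563 j [-0.1272  0.4321 -0.578   1.7636  0.2712  1.0248 -2.2991]
```

```bash
python3 -m pendant '[[[0,0,0.04],[0,0,0],255],[[0,0,0],[0,0,0],90],[[0,0,0],[0,0,0],60],[[0,0,0],[0,0,0],0],[[0,0,0],[0,0,0],0],[[0,0,0],[0,0,0],0]]'; python3 s.py
```

```text
clock: 7.5
position: [0.4949, 0.2866, 0.0811]
ee_rot: [0.734, -0.679, 0.0, -0.001]
ft_force: [-0.8, -0.5, -0.2]
grip_width: 1.002
7.5 [0.4949 0.2866 0.0811] x [ 0.0766 -0.9971 -0.0014] yaw -85.60504543304485 z [ 0.0025  0.0016 -1.    ] f [-0.8351 -0.5158 -0.2217] w 1.0016119709233604 j [-0.1272  0.4312 -0.5781  1.7624  0.2708  1.0251 -2.2988]
```

Released. I'll back straight up.

```bash
python3 -m pendant '[[[0,0,1],[0,0,0],0],[[0,0,3],[0,0,0],0],[[0,0,4],[0,0,0],0],[[0,0,5],[0,0,0],0],[[-3,-4,0],[0,0,-2],0],[[-2,-5,0],[0,0,-2],0],[[0,0,0],[0,0,0],0]]'; python3 s.py; python3 - <<'E'
from h import *
from workcell import manip
np.set_printoptions(precision=4,suppress=True)
for n in("side","top"):
    s=manip.camera(n);np.savez(f"pics/{n}5.npz",**s)
    cv2.imwrite(f"pics/{n}5.png",s["pixels"][:,:,::-1])
    P=cloud(s);m=(P[...,2]>.085)&(P[...,2]<.105)&(P[...,1]>.255)&(P[...,1]<.32)&(P[...,0]>.38)&(P[...,0]<.6)
    print(n,m.sum(),rect(P[m]),np.median(P[m],0))
    if m.sum()>20:
        Q=P[m];A=np.c_[Q[:,:2],np.ones(len(Q))];print("plane",np.linalg.lstsq(A,Q[:,2],rcond=None)[0])
E
```

```text
clock: 8.38
position: [0.4432, 0.1955, 0.2198]
ee_rot: [0.709, -0.705, 0.001, -0.003]
ft_force: [0.1, -0.3, -0.2]
grip_width: 0.998
8.375 [0.4432 0.1955 0.2198] x [ 0.0067 -1.     -0.0035] yaw -89.61803412308171 z [ 0.0063  0.0035 -1.    ] f [ 0.1297 -0.2878 -0.1682] w 0.9979696902189373 j [ 0.066   0.0745 -0.5944  1.8392  0.0443  1.2338 -2.1055]
side 1447 (array([482.7, 286.9]), array([171. ,  51.8]), 5.5) [0.4925 0.2919 0.0931]
plane [-0.0025 -0.0543  0.1097]
top 40 (array([559.3, 301.6]), array([18. , 32.4]), 20.6) [0.5596 0.3041 0.0927]
plane [0.0127 0.0304 0.0764]
```

View pics/side5.png

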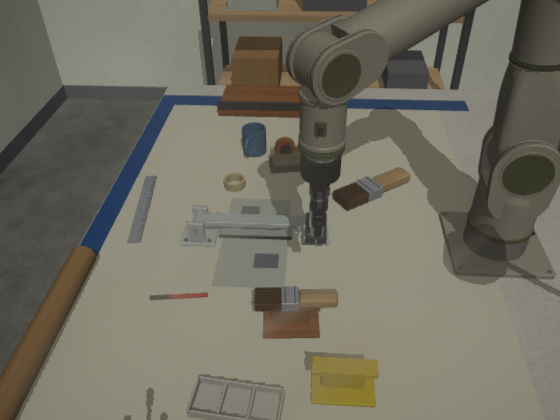

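The side picture shows the brush level on the brown rest at (297,298), ferrule over the ledge centre. I'll re-measure the bar's yaw now it is bare.

```bash
python3 - <<'E'
from h import *
np.set_printoptions(precision=4,suppress=True)
for n in("side","top"):
    P=cloud(dict(np.load(f"pics/{n}5.npz")));X,Y,Z=P[...,0],P[...,1],P[...,2]
    m=(Z>.054)&(Z<.066)&(X>.5)&(X<.7)&(abs(Y)<.045);Q=P[m];print(n,m.sum(),rect(Q))
    xs=np.arange(.5,.7,.02);mid=[np.mean([np.percentile(Q[abs(Q[:,0]-x)<.01,1],5),np.percentile(Q[abs(Q[:,0]-x)<.01,1],95)]) for x in xs if (abs(Q[:,0]-x)<.01).sum()>5]
    print(np.round(mid,4), np.degrees(np.arctan(np.polyfit(range(len(mid)),mid,1)[0]/.02)))
E
python3 -m pendant '[[[0,-4,0],[0.2,0.3,-0.5],0],[[0.1,-5,0],[0,0,-0.5],0],[[0.1,-5,0],[0,0,-0.5],0],[[0.1,-5,0],[0,0,0],0],[[0,0,-2],[0,0,0],0],[[0,0,0],[0,0,0],0]]'; python3 s.py
```

```text
side 916 (array([600. ,   7.8]), array([199.7,  47.3]), 0.6)
[0.0078 0.0083 0.0096 0.0079 0.0075 0.0092 0.0103 0.0092 0.0084 0.0089] 0.302036624298029
top 655 (array([600.4,   5.5]), array([199.1,  40. ]), 0.6)
[0.0047 0.0058 0.0054 0.0049 0.0044 0.005  0.0068 0.0063 0.0058 0.0053] 0.27844114901547207
clock: 9.22
position: [0.4489, 0.0109, 0.2008]
ee_rot: [-0.706, 0.708, 0.004, 0.006]
ft_force: [-0.1, 0.4, -0.1]
grip_width: 1.005
9.225 [0.4489 0.0109 0.2008] x [-0.0021 -0.9999 -0.0135] yaw -90.12120283240263 z [ 0.0021  0.0135 -0.9999] f [-0.0608  0.425  -0.1084] w 1.004654346371874 j [ 0.29   -0.0028 -0.4019  1.9493 -0.0154  1.1913 -1.6792]
```

```bash
python3 -m pendant '[[[-0.2,-0.6,-3],[-0.8,0,0.4],0],[[0,0,-3],[0,0,0],0],[[0,0,-2],[0,0,0],0],[[0,0,0],[0,0,0],0]]'; python3 s.py
```

```text
clock: 9.72
position: [0.4503, 0.0099, 0.1222]
ee_rot: [0.712, -0.702, 0.002, -0.002]
ft_force: [0.2, 0.2, 0.8]
grip_width: 0.997
9.725 [0.4503 0.0099 0.1222] x [ 0.014  -0.9999 -0.0008] yaw -89.19783984024104 z [ 0.0058  0.0008 -1.    ] f [0.1517 0.2079 0.7823] w 0.9972882828993292 j [ 0.2754  0.0889 -0.4115  2.0391  0.0418  1.0155 -1.7132]
```

```bash
python3 -m pendant '[[[-0.4,-0.5,-2],[0,0.3,-0.3],0],[[0,0,-0.9],[0,0,0],0],[[0,0,0],[0,0,0],0]]'; python3 s.py;  python3 - <<'E'
from h import *
from workcell import manip
s=manip.camera("side")
a=cv2.resize(s["pixels"][150:260,255:385],None,fx=5,fy=5,interpolation=cv2.INTER_CUBIC)
cv2.imwrite("pics/c6.png",a[:,:,::-1])
E
```

```text
clock: 10.1
position: [0.4493, 0.0072, 0.0963]
ee_rot: [0.711, -0.703, 0.001, -0.002]
ft_force: [0.4, 1.0, 0.7]
grip_width: 0.999
10.1 [0.4493 0.0072 0.0963] x [ 0.0124 -0.9999 -0.0015] yaw -89.28905933618258 z [ 0.0052  0.0015 -1.    ] f [0.4074 0.9609 0.6999] w 0.999491293144173 j [ 0.274   0.1245 -0.4084  2.065   0.0593  0.9577 -1.7238]
```

View pics/c6.png

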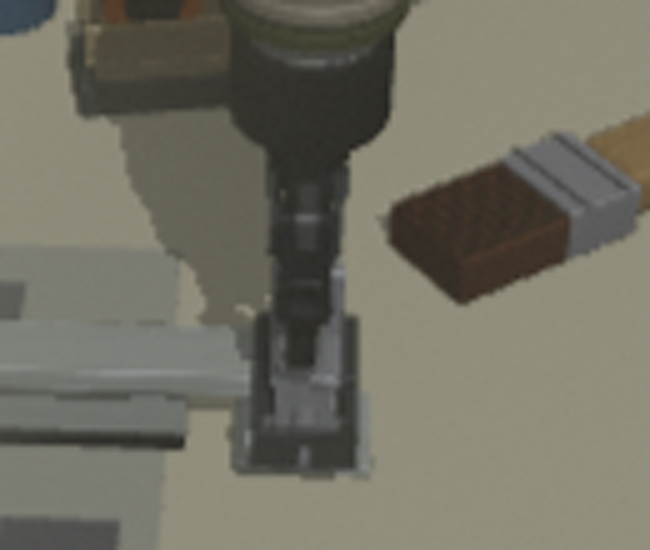

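The finger pad (305,345) lies within the tab's width (272–345), so I'll close on the tab.

```bash
python3 -m pendant '[[[-0.15,-0.25,0],[0,0.2,-0.3],100],[[0,0,0],[0,0,0],180],[[0,0,0],[0,0,0],210],[[0,0,0],[0,0,0],255],[[0,0,0],[0,0,0],255],[[0,0,0],[0,0,0],255],[[0,0,0],[0,0,0],255]]' 80; python3 s.py
```

```text
clock: 11.02
position: [0.4491, 0.0034, 0.0986]
ee_rot: [0.709, -0.705, 0.002, -0.002]
ft_force: [-0.7, -1.1, 0.3]
grip_width: 0.103
11.025 [0.4491 0.0034 0.0986] x [ 0.0063 -1.      0.0003] yaw -89.63880307218582 z [ 0.0048 -0.0003 -1.    ] f [-0.6668 -1.1131  0.2812] w 0.10260213888687719 j [ 0.2783  0.1204 -0.4049  2.0634  0.0588  0.9635 -1.7218]
```

```bash
python3 -m pendant '[[[0,0.7,0],[0,0,0],255],[[0,0.6,0],[0,0,0],255],[[0,0,0],[0,0,0],255]]'; python3 s.py
```

```text
clock: 11.4
position: [0.449, 0.013, 0.0986]
ee_rot: [0.708, -0.706, 0.003, 0.0]
ft_force: [-0.6, -8.7, 1.8]
grip_width: 0.101
11.4 [0.449  0.013  0.0986] x [ 0.0035 -1.      0.0052] yaw -89.80108436601473 z [ 0.0044 -0.0052 -1.    ] f [-0.5894 -8.6623  1.7643] w 0.10104489889172771 j [ 0.2621  0.1219 -0.4139  2.0623  0.0665  0.9651 -1.7541]
```

```bash
python3 -m pendant '[[[0,0.6,0],[0.2,0,0],255],[[0,0.2,0],[0,0,0],255]]'; python3 s.py;python3 -m pendant '[[[0,0.1,0],[0,0,0],255],[[0,0.1,0],[0,0,0],255]]'; python3 s.py
```

```text
clock: 11.65
position: [0.449, 0.0177, 0.0986]
ee_rot: [0.707, -0.707, 0.003, 0.001]
ft_force: [-0.8, -10.3, 1.7]
grip_width: 0.106
11.65 [0.449  0.0177 0.0986] x [ 0.0011 -1.      0.0058] yaw -89.93775537926169 z [ 0.004  -0.0058 -1.    ] f [ -0.7936 -10.2573   1.6894] w 0.10558025210320776 j [ 0.2551  0.1228 -0.4181  2.0614  0.0683  0.9659 -1.7687]
clock: 11.9
position: [0.449, 0.0166, 0.0986]
ee_rot: [-0.707, 0.707, -0.005, -0.002]
ft_force: [-1.2, -9.7, 2.3]
grip_width: 0.1
11.9 [0.449  0.0166 0.0986] x [-0.0009 -1.      0.0096] yaw -90.05036977054841 z [ 0.0037 -0.0096 -0.9999] f [-1.2213 -9.6628  2.2694] w 0.09981835805106269 j [ 0.2541  0.123  -0.4175  2.0613  0.0727  0.9669 -1.7735]
```

Travel is about 13 mm and the force (9.7 N) agrees with the spring. I'll start the lift along the arc, still pulling.

```bash
python3 -m pendant '[[[0,0.35,0],[0.4,0,0.1],255],[[0.1,0.25,0.7],[0.2,1.2,0.1],255],[[0.1,0.2,0.7],[0.2,1.2,0.1],255]]' 100; python3 s.py
```

```text
clock: 12.28
position: [0.4514, 0.019, 0.1123]
ee_rot: [0.707, -0.707, -0.013, 0.014]
ft_force: [5.5, -9.5, -5.7]
grip_width: 0.1
12.275 [0.4514 0.019  0.1123] x [ 0.0013 -1.      0.0022] yaw -89.92481887771142 z [-0.0382 -0.0023 -0.9993] f [ 5.4506 -9.4655 -5.6656] w 0.10009431308876716 j [ 0.2539  0.1385 -0.4164  2.0116  0.0603  1.0422 -1.7609]
```

```bash
python3 -m pendant '[[[0.25,0.15,1.2],[0.1,2.3,0],255],[[0.3,0.15,1.2],[0.1,2.3,0],255],[[0.35,0.15,1.2],[0.1,2.3,0],255]]'; python3 s.py
```

```text
clock: 12.65
position: [0.4609, 0.0174, 0.1478]
ee_rot: [-0.704, 0.705, 0.056, -0.059]
ft_force: [4.0, -9.8, -5.9]
grip_width: 0.101
12.65 [0.4609 0.0174 0.1478] x [-0.0016 -1.      0.0046] yaw -90.09003259452078 z [-0.1609 -0.0042 -0.987 ] f [ 3.9751 -9.7906 -5.9441] w 0.10054412202303435 j [ 0.2439  0.2049 -0.4072  1.8629  0.062   1.2512 -1.7592]
```

```bash
python3 -m pendant '[[[0.45,0.2,1.2],[0.1,2.4,0.1],255],[[0.5,0.2,1.2],[0.1,2.4,0.1],255],[[0.5,0.2,1.2],[0.1,2.4,0],255],[[0.55,0.2,1.2],[0.1,2.3,0],255]]'; python3 s.py
```

```text
clock: 13.15
position: [0.4813, 0.0172, 0.1949]
ee_rot: [-0.696, 0.698, 0.115, -0.121]
ft_force: [3.5, -9.1, -6.1]
grip_width: 0.106
13.15 [0.4813 0.0172 0.1949] x [-0.0019 -1.      0.0084] yaw -90.10626773897945 z [-0.3286 -0.0073 -0.9444] f [ 3.5137 -9.0692 -6.0903] w 0.10636886601884891 j [ 0.2133  0.3304 -0.3936  1.636   0.0725  1.5314 -1.771 ]
```

```bash
python3 -m pendant '[[[0.3,0.15,0.7],[0.2,1.2,0.1],255],[[0.05,0.15,0.15],[0,0.1,0],255]]'; python3 s.py; python3 - <<'E'
from h import *
from workcell import manip
for i in range(6): manip.camera("top")
np.set_printoptions(precision=4,suppress=True)
for n in("side","top"):
    s=manip.camera(n);np.savez(f"pics/{n}7.npz",**s)
    cv2.imwrite(f"pics/{n}7.png",s["pixels"][:,:,::-1])
P=cloud(dict(np.load("pics/side7.npz")));m=(P[...,2]>.085)&(P[...,2]<.105)&(P[...,1]>.25)&(P[...,1]<.325)&(P[...,0]>.38)&(P[...,0]<.6)
print("brush",m.sum(),rect(P[m]),np.median(P[m],0))
# bar slope from side view
X,Y,Z=P[...,0],P[...,1],P[...,2]
m=(X>.56)&(X<.70)&(Y>-.005)&(Y<.015)&(Z>.05)&(Z<.16);print("bar angle",m.sum(),-np.arctan(np.polyfit(X[m],Z[m],1)[0]))
E
python3 s.py
```

```text
clock: 13.4
position: [0.4854, 0.0163, 0.2022]
ee_rot: [-0.694, 0.697, 0.123, -0.13]
ft_force: [-1.9, -9.7, -3.2]
grip_width: 0.105
13.4 [0.4854 0.0163 0.2022] x [-0.0022 -0.9999  0.0098] yaw -90.12774885997214 z [-0.3527 -0.0084 -0.9357] f [-1.8898 -9.6879 -3.1709] w 0.10468249518905069 j [ 0.2079  0.3518 -0.3904  1.5987  0.075   1.5738 -1.7728]
brush 1451 (array([483.1, 287.6]), array([171.2,  53.2]), 3.6) [0.4926 0.2917 0.0931]
bar angle 680 0.21671231696561252
13.8 [0.4853 0.0163 0.2019] x [-0.0021 -0.9999  0.01  ] yaw -90.12089900328311 z [-0.3519 -0.0086 -0.936 ] f [ 0.434 -8.88  -4.923] w 0.10126180499892816 j [ 0.208   0.3509 -0.3905  1.6001  0.0751  1.5724 -1.7727]
```

View pics/side7.png

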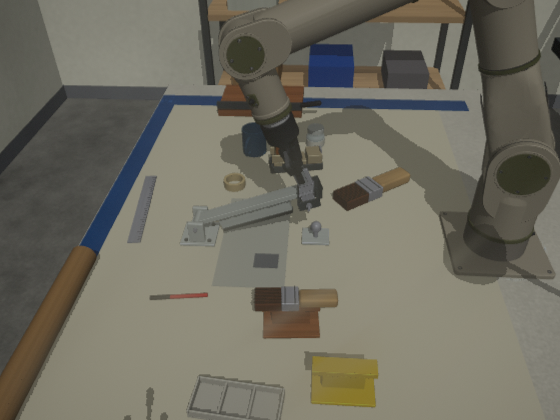

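View pics/top7.png

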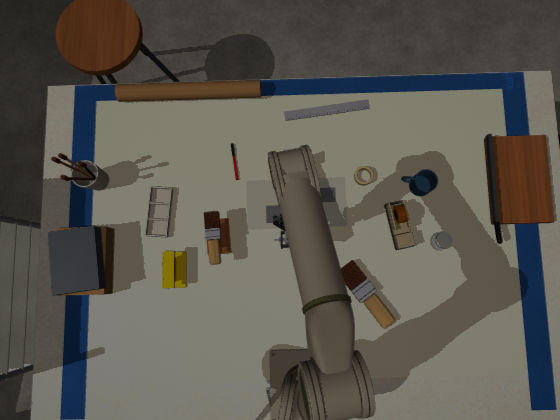

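The side picture shows the ball stud bare at (316,228), with the bar raised and the coupler at (311,192) still held by the tab. The brush is still on the rest at (297,298). My fitted bar angle (0.217) disagrees with the tool's 0.36, so I'll measure the bar's top edge properly.

```bash
python3 - <<'E'
from h import *
P=cloud(dict(np.load("pics/side7.npz")));np.set_printoptions(precision=3,suppress=True)
X,Y,Z=P[...,0],P[...,1],P[...,2]
b=np.zeros(Z.shape,bool);b[175:235,205:330]=1
pts=[]
for x in np.arange(.48,.74,.02):
    m=b&(abs(X-x)<.01)&(abs(Y-.006)<.03)&(Z<.2)
    if m.sum()>4:
        z=np.percentile(Z[m],[50,90]);pts.append((x,*z,m.sum()))
print(np.array(pts))
E
```

```text
[[  0.48    0.174   0.196 134.   ]
 [  0.5     0.152   0.166 177.   ]
 [  0.52    0.114   0.149 260.   ]
 [  0.54    0.108   0.142 257.   ]
 [  0.56    0.098   0.133 266.   ]
 [  0.58    0.092   0.125 258.   ]
 [  0.6     0.083   0.118 259.   ]
 [  0.62    0.074   0.111 261.   ]
 [  0.64    0.067   0.103 258.   ]
 [  0.66    0.059   0.096 251.   ]
 [  0.68    0.061   0.088 218.   ]
 [  0.7     0.07    0.081 175.   ]
 [  0.72    0.06    0.073 177.   ]]
```

The bar's top edge gives about 0.37 rad, which puts the latch end about 105 mm up and agrees with the tool. The 0.217 fit had picked up points below the bar. The hold is steady, so I'm handing in.

```bash
python3 -c "
from workcell import manip
print(manip.hand_in())"; python3 s.py
```

```text
the job is handed in; nothing more can be done
None
the job is handed in; nothing more can be done
```

The job is done and handed in at about 14 s on the clock. The brush lies on its brown rest, and the arm is holding the hold-down bar up by the latch tab.

- **Brush:** I gripped the smaller brush by the ferrule, laid it along the ledge and let go. It is level, with its balance point within about 3 mm of the ledge centre, and it had not moved in the final picture.
- **Latch and bar:** I pulled the tab about 13 mm sideways with the bar still down, then lifted along the hinge arc. The last picture shows the ball stud bare. The bar is at about 0.36 rad, so the latch end is roughly 105 mm higher than before. The hold was steady to 0.3 mm over the last 0.4 s before hand-in.
- **Disagreement:** my first fit of the bar angle gave 0.217 rad because it included points below the bar. A second measurement along the bar's top edge gave 0.37 rad, matching the tool's tilt and height.
- **Everything else:** the other objects look unmoved in the final pictures. I judged that by eye and did not measure them.
- **Forces:** the highest wrist force reading I saw was about 15 N, when the brush touched down. I only read it at the end of each move.

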